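# Ready a key-cutting machine: set its plunger, then key in the start sequence

## Task

Ready the key-cutting machine: push the black spindle plunger down to its stop, hold it there a moment and let it up, then on the sloping console press the white, the blue and the green key in this order, each fully in for a moment and let out again before the next. Press one thing at a time, leave the red stop key unpressed, feel for the stops rather than ramming them, and do not disturb the things lying around.

Things in the scene. Friction and masses are not known exactly. Their poses are not given: they have to be found in the camera images.
- machine: grey key-cutting machine fixed to the bench. Origin at its underside; x points to the machine's rear (away from the operator), y to its left, z up. Base deck x -220 to 160, y -260 to 260, top at z 50 mm. Head behind the console (x -5 to 155, y -150 to 150) up to z 273 mm. Right deck: vice (x -105 to 15, y -240 to -170, to z 100 mm), cutter wheel. Left rear: lever at x 100, y 200, to z 217 mm
- console (a point): centre of the dark console's face (machine frame x -100, y 0, z 120 mm), which slopes 35 degrees, facing the operator and up: outward normal (-0.574, 0, 0.819) in the machine's frame, the axes of this point being the machine's. It carries four round keys in one row along y (at y -108, -36, 36, 108 mm), in any colour order
- visor_edge (a point): middle of the front lower edge of the clear chip visor, a level plate 320 mm wide (along y) and 5 mm thick that reaches from here back to the head (machine frame x -110, y 0, z 230 mm). It hangs over the keys, so a gripper cannot come at them from straight above: come in leaning, along the key's own axis
- plunger_axis (a point): deck point on the vertical axis of the spindle plunger (machine frame x -160, y 205, z 56 mm). The plunger: black mushroom head 60 mm across (flat top 44 mm across) on a steel stem in a sleeve 42 mm across. Released, its top stands 60 to 90 mm above this point, differently each time (it depends on the cutter fitted), and is not reported: find it by touch or sight
- plunger (a joint): spindle plunger, 0 released to 0.018 m at its stop (pressed down); spring of about 4 N at first touch to 12 N at the stop
- white_key (a joint): travel of the white key, 0 released to 0.008 m fully in; its spring needs about 7 N fully in
- white_key_top (a point): centre of the outer face of the white round key (38 mm across), which moves in along the console's normal
- blue_key (a joint): travel of the blue key, 0 released to 0.008 m fully in; its spring needs about 7 N fully in
- blue_key_top (a point): centre of the outer face of the blue round key (38 mm across), which moves in along the console's normal
- green_key (a joint): travel of the green key, 0 released to 0.008 m fully in; its spring needs about 7 N fully in
- green_key_top (a point): centre of the outer face of the green round key (38 mm across), which moves in along the console's normal
- red_key (a joint): travel of the red key, 0 released to 0.008 m fully in; its spring needs about 7 N fully in
- red_key_top (a point): centre of the outer face of the red round key (38 mm across), which moves in along the console's normal
- padlock: brass padlock 55 x 50 x 24 mm, lying on the machine's front deck, origin at its underside; leave alone
- brush: chip brush 180 mm long, origin at its underside
- oil_can: red oil can, 56 mm across, 160 mm tall, origin at its underside
- mug: blue mug, 80 mm across, 95 mm tall, origin at its underside
- lock_cylinder: brass lock cylinder 70 x 19 x 36 mm, origin at its underside
- screwdriver: screwdriver 190 mm long, origin at its underside
- blank_tray: green open tray 140 x 100 x 30 mm, key blanks in it, origin at its underside

How it is judged:
By the outcome, as a careful person would: the job done as asked, in the order asked, and still so for the second after the job is handed in, with the robot touching nothing.
It also fails if it takes over 58 s, if anything falls off the work surface, if the arm or the gripper's body presses on something with over 40 N, if the wrist force passes 120 N, or if a joint passes its speed limit or range.

## Robot

A 7-joint arm with a two-finger parallel gripper is mounted at the origin on the work surface. World frame = base frame: x ahead of the robot, y to its left, z up, the work surface at z = 0. Lengths are in mm, angles in degrees, forces in N, time in s.
With the tool pointing down it reaches from about 425 to 825 mm from the base axis. Payload 3.6 kg.
Tool frame: the origin (TCP) lies at the very end of the fingers, on their centre line; the grasp point (between the pads) lies 19 mm behind it (env.grip_point_offset is the distance from the TCP to the grasp point, in mm); z points along the fingers, y is the line along which they close (so a half turn about z gives the same grasp; the last joint's range is limited). The gripper opens to 85 mm and grips with 20 to 120 N. Pads are 22 mm wide; open, the fingers measure 114 mm over their backs; the gripper's body (76 mm by 85 mm) begins 54 mm behind the grasp point. The pads swing forward as they close: fully open they stand 13 mm farther back than shut.
Start: joints at [62.768, 35.231, -0.722, 81.555, 0.464, 63.22, -2.315], TCP at [282.032, -585.592, 198.697] pointing down, gripper open.
Joint ranges: [-178.69, 178.69], [-17.37, 117.87], [-77.05, 75.6], [15.02, 138.74], [-78.02, 258.01], [0.78, 113.62], [-162.83, 162.83]. Speed limits (degrees/s): [159.86, 159.86, 180, 180, 180, 180, 180].

## Interface

Orientations are given as [roll, pitch, yaw] about the fixed x, y, z axes, in that order (R = Rz(yaw) Ry(pitch) Rx(roll)).
In Python, from plant import env, eyes, job gives the robot as it stands.
- The arm moves only by the tool carry_out, never from a script. Its argument "motion" is a list of rows, each a list of 3 entries, a list of its own where there are three numbers: the turn, a rotation vector about the tool's x, y, z in degrees, then the shift along the tool's x, y, z in cm, then the opening, from 0 (shut) to 1 (fully open). A call has 1 to 12 rows; each row is the pose to reach, as a shift and turn from the pose commanded when the call began, along the tool's axes at that moment; what a row does not reach only later rows make up. A row lasts 1/10 s, in which the tool goes at most 50 mm and 8.59 degrees, less where a joint would pass 70% of its speed; a pose out of reach is approached as far as the arm can. A call with a gripper value outside its range is refused whole. The fingers move at their own pace and stop on an object; "grip_force" is the grip in N (left out, the last holds). Time passes only in rows, so rows that repeat a pose let the fingers close. It gives the time, the measured TCP pose, the force, the opening and the grip force at its end, in the units of the state.
- env.observe(): the state, without advancing time (a new reading comes with each control period).
- eyes.camera(name): name is "scene" or "top"; returns a dict with "pixels" (400x640x3 uint8, red, green, blue), "z_map" (400x640 float32, mm along the optical axis (not along the pixel's ray), 0 where there is no reading), "fx", "fy", "cx", "cy" (pixels), "k1" (the pictures are not rectified: a ray, as slopes to the right and down, at radius r is drawn at 1 + k1 r^2 times it, then the intrinsics apply), "eye" and "orientation" of the camera in the world. Camera axes: x right, y up, looking along -z (the intrinsics and any distortion apply to the point x, -y, -z); pixel columns grow to the right and rows downward; lengths in mm; the calibration is good to about 2 mm. A picture is of the moment at which its call begins.
- job.finish_job(): hands the job in; it is judged then, once.
The state is a dict: "clock": time; "joint_pos": joint angles; "joint_vel": joint speeds; "tau": joint torques, N m; "tool_pos": TCP position; "tcp_rot": TCP orientation; "contact_force": force on the tool from outside, world axes, zero at the start; "wrist_torque": the same for the moment, N m; "finger_gap": finger opening in mm; "grip_force": force on a finger pad.
Only numpy, scipy, OpenCV 4.12 (cv2) and the standard library are available. Lean on these libraries where they do the work, as an engineer would, in place of code of your own. Each camera call takes 0.05 s, during which the arm holds its last target. There are 200 camera calls.

## Working session

There is one attempt and no reset: what is moved stays moved. The work goes in short steps, Python scripts to look and compute and a tool call to move; the robot and the scene stay as the last step left them, time stands still between calls to the robot, and variables do not carry over. Pictures are saved under pics/ and viewed, at most 10 in all, crops included, and the job is handed in when it is done.

Besides the shell and the picture viewer there is one more tool, called after "Emit:" as name(argument=value, ...) on one line, values as JSON. carry_out: Moves the arm, as the interface text tells. Its arguments: {"type":"object","properties":{"motion":{"type":"array"},"grip_force":{"type":"number"}},"required":["motion"]}

```bash
mkdir -p pics; ls; cat > h.py <<'E'
import numpy as np, cv2, pickle
from scipy.spatial.transform import Rotation as R
def rot(c):
    o=np.array(c["orientation"],float)
    return o if o.shape==(3,3) else R.from_euler('xyz',o,degrees=True).as_matrix()
def ray(c,u,v):
    K=np.array([[c["fx"],0,c["cx"]],[0,c["fy"],c["cy"]],[0,0,1]]);
    p=cv2.undistortPoints(np.array([[[u,v]]],float),K,np.array([c["k1"],0,0,0,0.]))[0,0]
    return np.array(c["eye"],float), rot(c)@np.array([p[0],-p[1],-1])
def pt(c,u,v,z=None):
    z=c["z_map"][int(round(v)),int(round(u))] if z is None else z
    e,d=ray(c,u,v); return e+d*z
def onplane(c,u,v,n,p0):
    e,d=ray(c,u,v); n=np.array(n); return e+d*(n@(np.array(p0)-e))/(n@d)
E
python3 - <<'E'
from plant import env,eyes,job
import cv2,pickle
print(env.observe())
for n in ("scene","top"):
    c=eyes.camera(n); pickle.dump(c,open(n+".pkl","wb"))
    print(n,{k:v for k,v in c.items() if k not in("pixels","z_map")},(c["z_map"]==0).mean())
    cv2.imwrite(f"pics/{n}0.png",c["pixels"][:,:,::-1])
E
```

```text
pics
{'clock': 0.0, 'joint_pos': array([62.77048125, 35.28863144, -0.72228055, 81.64312525,  0.46538216,
       63.2194183 , -2.31375964]), 'joint_vel': array([-0.09024012,  0.09941559,  0.05696282, -0.00981144, -0.01069877,
        0.00374785, -0.04415744]), 'tau': array([ 2.29174793e-04, -4.69210911e+01,  2.59594973e-01, -1.71030557e+01,
        1.00073472e-02,  9.75215051e-03, -1.12027601e-05]), 'tool_pos': array([ 281.61328508, -584.86867815,  197.53487622]), 'tcp_rot': array([-1.79851770e+02,  3.65596472e-03,  2.57161080e+01]), 'contact_force': array([-0.53901518,  0.15083728,  0.37200818]), 'wrist_torque': array([ 0.05067466, -0.00260939,  0.00051555]), 'grip_force': 0.0, 'finger_gap': 85.68340565858958}
scene {'fx': 471.17526075294717, 'fy': 471.17526075294717, 'cx': 323.58222275832986, 'cy': 198.2034104378067, 'k1': -0.11013763406537896, 'eye': array([ 644.06944007, 1029.64422384,  948.93266883]), 'orientation': array([ 52.2814629 ,   1.21218292, 174.96240729])} 0.00403515625
top {'fx': 518.537208510986, 'fy': 518.537208510986, 'cx': 306.47552612674036, 'cy': 200.0439114057199, 'k1': -0.1322542734281187, 'eye': array([ 275.13780479,   19.05833019, 1634.2494075 ]), 'orientation': array([ 10.4806781 ,  -0.23694582, -91.18023026])} 0.00375
```

View pics/scene0.png

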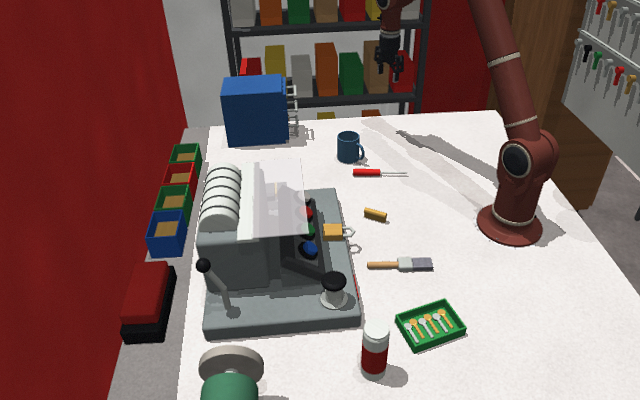

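View pics/top0.png

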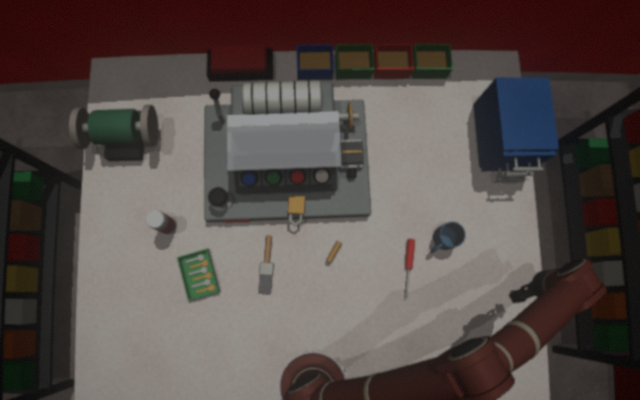

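Scene shows the machine with its visor, the plunger head at (333,283) and the blue key at (310,248). Top shows the key row as blue (249,179), green (273,178), red (297,177), white (322,176). The plunger is at (218,197) and the padlock at (297,207).

```bash
cat > m.py <<'E'
from h import *
t=pickle.load(open("top.pkl","rb")); s=pickle.load(open("scene.pkl","rb"))
def blob(c,mask,box):
    m=np.zeros(mask.shape,np.uint8); x0,y0,x1,y1=box; m[y0:y1,x0:x1]=mask[y0:y1,x0:x1]
    n,l,st,ce=cv2.connectedComponentsWithStats(m); i=1+np.argmax(st[1:,4]); 
    ys,xs=np.where(l==i); P=np.array([pt(c,u,v) for u,v in zip(xs,ys)])
    return ce[i],st[i],np.median(P,0)
for nm,c,boxes in (("top",t,{"blue":(238,168,261,190),"green":(262,167,285,190),"red":(286,166,309,189),"white":(311,165,334,188),"plunger":(205,183,232,210)}),
                   ("scene",s,{"blue":(298,238,322,262),"green":(298,220,320,240),"red":(298,200,320,222),"plunger":(318,268,350,296)})):
    hsv=cv2.cvtColor(c["pixels"],cv2.COLOR_RGB2HSV).astype(int); H,S,V=[hsv[...,i] for i in range(3)]
    M={"blue":(abs(H-112)<12)&(S>110)&(V>50),"green":(abs(H-65)<20)&(S>90)&(V>40),"red":((H<8)|(H>172))&(S>120)&(V>60),"white":(S<60)&(V>100),"plunger":V<45}
    for k,b in boxes.items():
        ce,st,p=blob(c,M[k].astype(np.uint8),b); print(nm,k,ce.round(1),st,p.round(1), "centre",pt(c,*ce).round(1))
E
python3 m.py; python3 - <<'E'
import sys; sys.path.insert(0,'.')
from h import *
t=pickle.load(open("top.pkl","rb")); s=pickle.load(open("scene.pkl","rb"))
a=cv2.resize(t["pixels"][150:225,195:345],None,fx=5,fy=5,interpolation=cv2.INTER_CUBIC)
cv2.imwrite("pics/tc.png",a[:,:,::-1])
a=cv2.resize(s["pixels"][180:330,220:370],None,fx=4,fy=4,interpolation=cv2.INTER_CUBIC)
cv2.imwrite("pics/sc.png",a[:,:,::-1])
E
```

```text
top blue [248.7 178.8] [244 175  11   9  82] [617.2 176.1 144.3] centre [616.3 175.6 149.9]
top green [272.6 178.3] [268 175  10   8  38] [618.7 104.8 142.9] centre [618.2 105.8 142.5]
top red [297.2 177.1] [292 172  12  11 103] [620.   33.5 144.6] centre [620.   33.1 144.1]
top white [320.2 165.2] [311 165  23   2  29] [632.1 -28.9 234.4] centre [632.7 -32.5 230.5]
top plunger [218.3 196.9] [209 189  19  17 232] [569.5 268.4 124.4] centre [568.6 268.7 126.8]
scene blue [309.7 247.4] [303 240  15  15 156] [621.2 183.6 142. ] centre [621.1 188.4 147.5]
scene green [310.9 229.5] [308 223   7  13  59] [614.  112.4 137.4] centre [613.5 113.1 139.1]
scene red [308.8 211.6] [306 206   7  12  53] [614.7  36.9 137.1] centre [614.2  37.3 137.2]
scene plunger [332.1 280.4] [318 271  28  21 433] [574.7 279.9 123.5] centre [575.6 281.9 125.1]
```

View pics/tc.png

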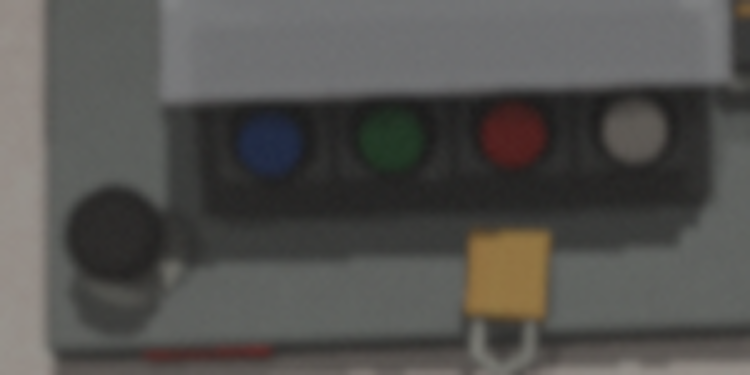

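View pics/sc.png

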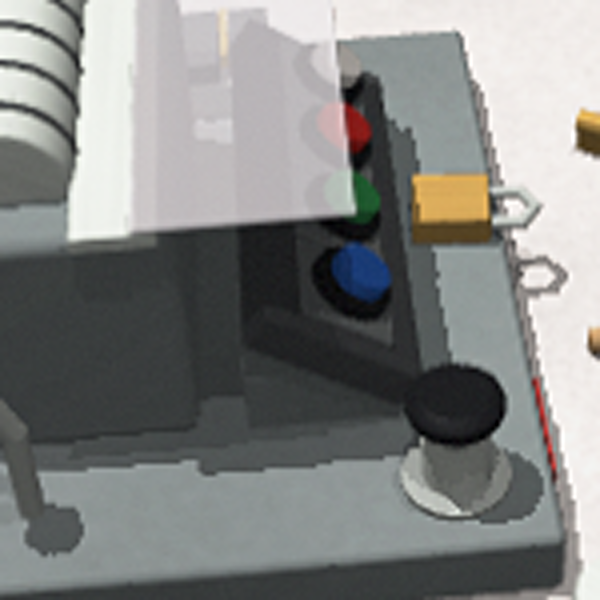

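The top crop shows white at full-image (321.8,176.2), the plunger head at (218,197) and the deck's front-left corner at about (205.4,219.6). The scene crop shows the plunger head at (334,280) and the front deck corners at (362,314) and (334.5,188).

```bash
cat > m2.py <<'E'
from h import *
t=pickle.load(open("top.pkl","rb")); s=pickle.load(open("scene.pkl","rb"))
def tri(a,b):
    e1,d1=ray(t,*a); e2,d2=ray(s,*b)
    k=np.linalg.lstsq(np.c_[d1,-d2],e2-e1,rcond=None)[0]; p,q=e1+k[0]*d1,e2+k[1]*d2
    return ((p+q)/2).round(1),np.linalg.norm(p-q).round(1)
print("blue",tri((248.8,178.7),(310,248.2)))
print("plunger",tri((218.3,197),(334,280)))
print("deckFL",tri((205.4,219.6),(362,313.8)),onplane(t,205.4,219.6,[0,0,1.],[0,0,50]).round(1),onplane(s,362,313.8,[0,0,1.],[0,0,50]).round(1))
print("deckFR",tri((369,214.5),(334.5,188)),onplane(t,369,214.5,[0,0,1.],[0,0,50]).round(1),onplane(s,334.5,188,[0,0,1.],[0,0,50]).round(1))
for n,p in dict(blue=(248.8,178.7),green=(273.2,177.9),red=(297.5,177),white=(321.8,176.2)).items(): print(n,onplane(t,*p,[0,0,1.],[0,0,143]).round(1))
# plunger top: depth in the scene view over the head
for c,(u,v) in ((t,(218,194)),(t,(219,196)),(s,(334,278)),(s,(334,276))): print(pt(c,u,v).round(1))
E
python3 m2.py
```

```text
blue (array([620.3, 177.1, 133.9]), np.float64(0.1))
plunger (array([570.4, 270.9, 113.8]), np.float64(0.6))
deckFL (array([511.1, 322.6,  44.6]), np.float64(4.8)) [512.6 320.9  50. ] [509.6 327.7  50. ]
deckFR (array([ 520.1, -187.2,   43.9]), np.float64(1.1)) [ 518.6 -186.3   50. ] [ 521.4 -179.3   50. ]
blue [618.2 176.1 143. ]
green [619.2 104.  143. ]
red [620.5  32.3 143. ]
white [621.5 -39.5 143. ]
[576.4 268.9 131.2]
[571.9 267.2 123.1]
[570.4 274.8 125. ]
[570.  270.9 127.6]
```

Emit:
carry_out(motion=[[[0,0,1],[1.5,-1.5,-0.6],0],[[0,0,3],[4.4,-4.4,-1.5],0],[[0,0,5],[7.7,-7.7,-2.5],0],[[0,0,7.5],[11,-11,-3.5],0],[[0,0,10],[14.3,-14.3,-4.5],0],[[0,0,12.5],[17.6,-17.6,-5.5],0],[[0,0,15],[20.9,-20.9,-6],0],[[0,0,17.5],[24.2,-24.2,-6],0],[[0,0,20],[27.5,-27.5,-6],0],[[0,0,22],[30.8,-30.8,-6],0],[[0,0,24],[33.8,-33.8,-6],0],[[0,0,24.8],[36,-36,-6],0]], grip_force=20)

```text
clock: 1.3
tool_pos: [450.5, -101.6, 258.6]
tcp_rot: [-179.9, 0.0, 1.1]
contact_force: [0.5, -0.5, -0.2]
finger_gap: -0.2
grip_force: 0.0
```

Emit:
carry_out(motion=[[[0,0,0],[0.6,-1.6,0],0],[[0,0,0],[1.8,-5,0],0],[[0,0,0],[3.2,-9,0],0],[[0,0,0],[4.7,-13.2,0],0],[[0,0,0],[6.2,-17.6,0],0],[[0,0,0],[7.7,-22,0],0],[[0,0,0],[9.2,-26.4,0],0],[[0,0,0],[10.6,-30.6,1],0],[[0,0,0],[11.7,-34,2.5],0],[[0,0,0],[12.4,-36.3,4.5],0],[[0,0,0],[12.6,-37.2,6.2],0],[[0,0,0],[12.6,-37.2,7],0]])

```text
clock: 2.5
tool_pos: [568.4, 270.7, 185.9]
tcp_rot: [180.0, 0.3, 1.1]
contact_force: [-0.3, 0.0, 0.5]
finger_gap: 0.1
grip_force: 0.0
```

```bash
python3 - <<'E'
from plant import env,eyes,job
from h import *
o=env.observe(); print(o["clock"],o["tool_pos"],o["tcp_rot"],o["contact_force"],o["joint_pos"])
ims=[]
for n in ("scene","top"):
    c=eyes.camera(n); pickle.dump(c,open(n+"1.pkl","wb"))
    ims.append(c["pixels"])
a=cv2.resize(ims[0][190:310,270:390],None,fx=3.3,fy=3.3,interpolation=cv2.INTER_CUBIC)
b=cv2.resize(ims[1][140:240,170:270],None,fx=3.96,fy=3.96,interpolation=cv2.INTER_CUBIC)
cv2.imwrite("pics/near.png",np.hstack([a,b])[:,:,::-1])
E
```

```text
2.5 [568.37074273 270.65500635 185.92265674] [179.96092745   0.26250071   1.114757  ] [-0.31717757  0.04810267  0.46026618] [ -21.94336535   34.39350333   -9.30705612   85.77801207    5.91648725
   60.56299438 -121.4683231 ]
```

View pics/near.png

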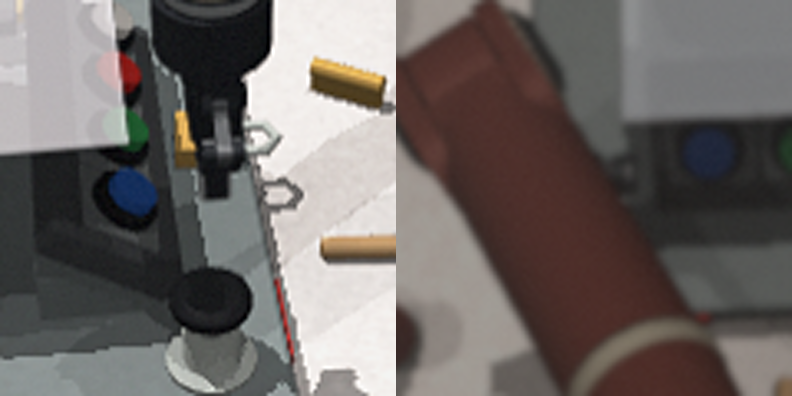

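The left half shows the fingertips at full-image (334.8,249.5), above the plunger head top at about (334,278). In the top view the arm hides the plunger.

```bash
python3 - <<'E'
from h import *
s=pickle.load(open("scene1.pkl","rb"))
p=onplane(s,334.8,249.3,[0,0,1.],[0,0,186]); print("tip by scene",p)
b=p-[568.4,270.7,186]
for z in (120,125,130): print(z,onplane(s,334,278.7,[0,0,1.],[0,0,z])-b)
print("blue z142",onplane(s,310,248.2,[0,0,1.],[0,0,142])-b)
E
```

```text
tip by scene [564.64656231 241.61273611 186.        ]
120 [573.99055112 301.55169908 120.        ]
125 [574.43589686 306.11889626 125.        ]
130 [574.8812426  310.68609343 130.        ]
blue z142 [624.20782718 214.67219865 142.        ]
```

```bash
python3 - <<'E'
from h import *
from plant import env
s=pickle.load(open("scene1.pkl","rb"))
for v in range(228,264,2): print(v,[pt(s,u,v).round(0).astype(int).tolist() for u in (332,335,338)])
o=env.observe(); print(o["clock"],o["tool_pos"],o["tcp_rot"])
E
```

```text
228 [[576, 304, 308], [571, 317, 319], [566, 321, 321]]
230 [[575, 287, 287], [572, 319, 315], [566, 319, 315]]
232 [[575, 289, 283], [573, 327, 317], [566, 324, 313]]
234 [[579, 326, 311], [572, 326, 310], [566, 326, 309]]
236 [[579, 329, 309], [573, 331, 310], [567, 332, 310]]
238 [[579, 333, 307], [573, 335, 308], [567, 333, 305]]
240 [[579, 331, 299], [572, 322, 291], [566, 321, 289]]
242 [[577, 311, 275], [570, 303, 266], [564, 302, 265]]
244 [[575, 285, 245], [568, 282, 241], [562, 284, 242]]
246 [[575, 284, 237], [569, 286, 239], [562, 285, 237]]
248 [[575, 283, 231], [568, 283, 230], [562, 284, 230]]
250 [[575, 285, 226], [569, 287, 228], [562, 282, 222]]
252 [[559, 107, 46], [551, 111, 49], [543, 110, 48]]
254 [[560, 117, 49], [552, 117, 47], [544, 118, 48]]
256 [[561, 127, 51], [552, 124, 47], [545, 127, 49]]
258 [[561, 128, 44], [553, 128, 43], [545, 131, 46]]
260 [[562, 136, 45], [554, 141, 49], [546, 142, 49]]
262 [[563, 145, 46], [555, 146, 47], [547, 147, 47]]
2.6 [569.21953224 267.58032973 186.99839674] [179.8524608    0.20010528   0.89706842]
```

```bash
python3 - <<'E'
from h import *
s=pickle.load(open("scene.pkl","rb"))
a=s["pixels"][30:90,370:420]; 
b=pickle.load(open("scene1.pkl","rb"))["pixels"][180:260,300:370]
cv2.imwrite("pics/grip.png",np.hstack([cv2.resize(a,(350,420),interpolation=cv2.INTER_NEAREST),cv2.resize(b,(368,420),interpolation=cv2.INTER_NEAREST)])[:,:,::-1])
for v in range(50,86,2): print(v,[pt(s,u,v).round(0).astype(int).tolist() for u in (382,386,390,394,398,402)])
E
```

```text
50 [[310, -563, 355], [297, -556, 357], [283, -551, 358], [271, -544, 360], [44, -1408, 36], [27, -1389, 43]]
52 [[301, -603, 333], [290, -584, 339], [282, -556, 349], [270, -547, 352], [52, -1372, 39], [28, -1379, 35]]
54 [[305, -581, 334], [291, -580, 333], [280, -563, 339], [270, -546, 345], [60, -1338, 40], [37, -1343, 38]]
56 [[303, -589, 323], [293, -566, 331], [281, -556, 335], [271, -540, 340], [260, -526, 345], [244, -530, 342]]
58 [[301, -597, 312], [294, -559, 326], [280, -559, 326], [267, -553, 328], [261, -521, 340], [244, -527, 336]]
60 [[298, -611, 299], [290, -577, 312], [280, -557, 319], [265, -559, 318], [260, -520, 332], [245, -524, 330]]
62 [[294, -626, 285], [289, -581, 303], [283, -544, 317], [105, -1229, 41], [260, -519, 326], [243, -527, 322]]
64 [[295, -622, 279], [154, -1191, 47], [283, -541, 310], [267, -546, 308], [260, -516, 320], [243, -527, 314]]
66 [[294, -623, 271], [155, -1181, 41], [282, -542, 303], [110, -1202, 30], [260, -513, 313], [243, -526, 307]]
68 [[292, -631, 260], [151, -1197, 24], [109, -1290, -16], [269, -535, 297], [261, -510, 307], [24
[... 226 characters left out ...]
 -1192, 0]]
74 [[173, -1185, -2], [152, -1188, -5], [110, -1277, -44], [267, -535, 274], [254, -529, 276], [68, -1190, -10]]
76 [[173, -1180, -11], [150, -1191, -17], [109, -1281, -57], [265, -542, 264], [252, -535, 266], [66, -1195, -23]]
78 [[173, -1181, -22], [149, -1193, -29], [109, -1277, -67], [267, -534, 260], [251, -537, 257], [68, -1183, -29]]
80 [[170, -1189, -37], [149, -1192, -39], [112, -1262, -72], [266, -536, 251], [88, -1184, -39], [65, -1195, -45]]
82 [[170, -1188, -48], [149, -1191, -50], [110, -1267, -85], [266, -534, 244], [86, -1191, -53], [65, -1190, -54]]
84 [[173, -1172, -51], [149, -1185, -58], [114, -1246, -87], [107, -1188, -62], [85, -1189, -63], [65, -1186, -63]]
```

View pics/grip.png

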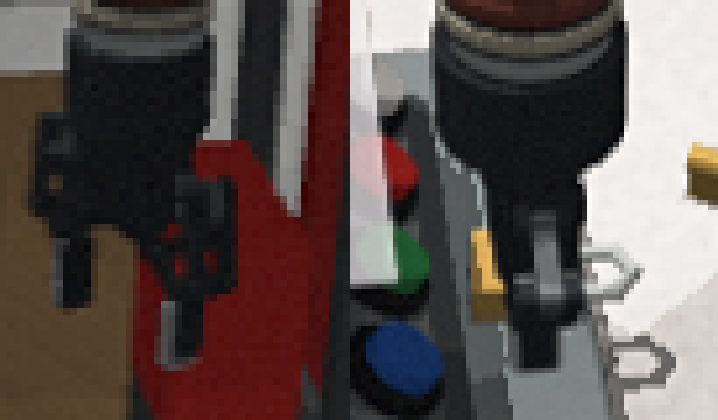

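Right half: the fingers are shut, tip at full-image (335,251). By depth the visible tip sits about 33 mm above the reported TCP, and the open-finger picture shows the same. I'll trust touch for the height; x and y agree.

Emit:
carry_out(motion=[[[0,0,0],[0.2,-0.3,0.5],0],[[0,0,0],[0.2,-0.4,1.5],0],[[0,0,0],[0.2,-0.4,2.5],0],[[0,0,0],[0.2,-0.4,3.3],0],[[0,0,0],[0.2,-0.4,3.7],0],[[0,0,0],[0.2,-0.4,3.7],0]])

```text
clock: 3.2
tool_pos: [571.7, 272.5, 150.8]
tcp_rot: [180.0, 0.1, 0.9]
contact_force: [0.2, 0.3, 1.1]
finger_gap: -0.1
grip_force: 0.0
```

Emit:
carry_out(motion=[[[0,0,0],[0,0,0.2],0],[[0,0,0],[0,0,0.4],0],[[0,0,0],[0,0,0.6],0],[[0,0,0],[0,0,0.8],0],[[0,0,0],[0,0,1.0],0],[[0,0,0],[0,0,1.0],0]])

```text
clock: 3.8
tool_pos: [571.9, 272.8, 141.4]
tcp_rot: [180.0, 0.0, 0.9]
contact_force: [-0.5, 0.0, 0.6]
finger_gap: 0.2
grip_force: 0.0
```

Emit:
carry_out(motion=[[[0,0,0],[0,0,0.2],0],[[0,0,0],[0,0,0.4],0],[[0,0,0],[0,0,0.6],0],[[0,0,0],[0,0,0.6],0]])

```text
clock: 4.2
tool_pos: [571.9, 272.8, 135.3]
tcp_rot: [180.0, 0.0, 0.9]
contact_force: [-0.3, 0.3, 0.3]
finger_gap: -0.1
grip_force: 0.0
```

Emit:
carry_out(motion=[[[0,0,0],[0,0,0.2],0],[[0,0,0],[0,0,0.4],0],[[0,0,0],[0,0,0.6],0],[[0,0,0],[0,0,0.6],0]])

```text
clock: 4.6
tool_pos: [571.9, 272.8, 129.3]
tcp_rot: [180.0, 0.0, 0.9]
contact_force: [1.4, -0.4, -0.7]
finger_gap: -0.2
grip_force: 0.0
```

Emit:
carry_out(motion=[[[0,0,0],[0,0,0.2],0],[[0,0,0],[0,0,0.4],0],[[0,0,0],[0,0,0.6],0],[[0,0,0],[0,0,0.6],0]])

```text
clock: 5.0
tool_pos: [571.9, 272.8, 123.4]
tcp_rot: [180.0, 0.0, 0.9]
contact_force: [-0.2, -0.3, -1.1]
finger_gap: 0.1
grip_force: 0.0
```

Emit:
carry_out(motion=[[[0,0,0],[0,0,0.2],0],[[0,0,0],[0,0,0.4],0],[[0,0,0],[0,0,0.6],0],[[0,0,0],[0,0,0.6],0]])

```text
clock: 5.4
tool_pos: [571.9, 272.8, 117.3]
tcp_rot: [180.0, 0.0, 0.9]
contact_force: [0.4, -0.0, 0.1]
finger_gap: -0.1
grip_force: 0.0
```

```bash
python3 - <<'E'
from plant import env,eyes
from h import *
s=eyes.camera("scene"); pickle.dump(s,open("scene2.pkl","wb"))
cv2.imwrite("pics/p2.png",cv2.resize(s["pixels"][225:305,290:370],(560,560),interpolation=cv2.INTER_CUBIC)[:,:,::-1])
for v in range(260,292,2): print(v,[pt(s,u,v).round(0).astype(int).tolist() for u in (328,334,340)])
E
```

```text
260 [[584, 284, 195], [576, 332, 243], [563, 332, 242]]
262 [[574, 146, 49], [576, 333, 238], [564, 337, 240]]
264 [[574, 153, 48], [575, 328, 226], [563, 331, 228]]
266 [[575, 162, 50], [573, 306, 197], [543, 164, 48]]
268 [[576, 168, 48], [571, 284, 169], [544, 171, 48]]
270 [[576, 173, 46], [571, 283, 160], [545, 179, 49]]
272 [[582, 250, 121], [571, 279, 150], [554, 257, 124]]
274 [[583, 263, 128], [569, 264, 127], [555, 267, 128]]
276 [[584, 267, 125], [570, 270, 126], [556, 270, 125]]
278 [[585, 277, 129], [571, 277, 127], [556, 276, 125]]
280 [[585, 281, 126], [571, 282, 126], [557, 282, 125]]
282 [[586, 285, 124], [572, 286, 123], [558, 290, 126]]
284 [[586, 291, 124], [573, 295, 126], [558, 293, 123]]
286 [[587, 296, 123], [573, 300, 126], [559, 299, 123]]
288 [[587, 299, 119], [573, 303, 122], [559, 301, 118]]
290 [[587, 298, 111], [573, 303, 115], [557, 279, 86]]
```

View pics/p2.png

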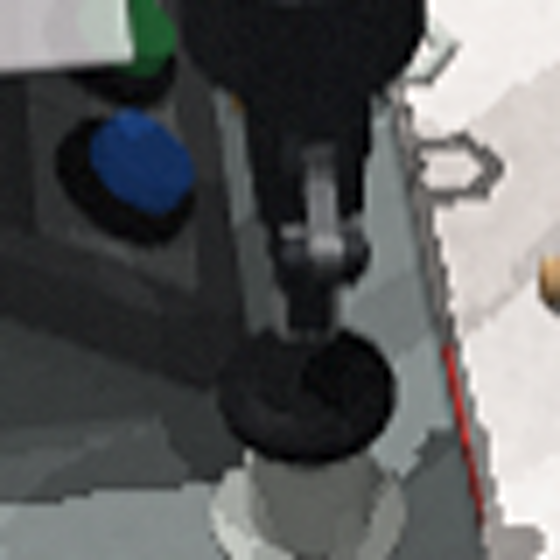

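The picture shows the fingertips at full-image (334,271), just short of the plunger head, whose top centre is about (334,279). Depth puts the head at (571,277,126) and the tip at about z 148. So there is still about 22 mm to go, and I'll shift y by +4 mm.

Emit:
carry_out(motion=[[[0,0,0],[0,-0.2,0.3],0],[[0,0,0],[0,-0.4,0.6],0],[[0,0,0],[0,-0.4,0.9],0],[[0,0,0],[0,-0.4,1.2],0],[[0,0,0],[0,-0.4,1.4],0],[[0,0,0],[0,-0.4,1.4],0]])

```text
clock: 6.05
tool_pos: [571.8, 276.7, 103.3]
tcp_rot: [180.0, 0.0, 0.9]
contact_force: [0.3, 0.1, -0.5]
finger_gap: -0.2
grip_force: 0.0
```

Emit:
carry_out(motion=[[[0,0,0],[0,0,0.2],0],[[0,0,0],[0,0,0.4],0],[[0,0,0],[0,0,0.6],0],[[0,0,0],[0,0,0.6],0]])

```text
clock: 6.45
tool_pos: [571.8, 276.8, 97.4]
tcp_rot: [180.0, 0.0, 0.9]
contact_force: [-0.1, -0.6, 0.8]
finger_gap: -0.0
grip_force: 0.0
```

Emit:
carry_out(motion=[[[0,0,0],[0,0,0.2],0],[[0,0,0],[0,0,0.4],0],[[0,0,0],[0,0,0.4],0]])

```text
clock: 6.75
tool_pos: [572.2, 277.0, 93.8]
tcp_rot: [-180.0, -0.0, 0.9]
contact_force: [-0.7, 0.1, 0.3]
finger_gap: -0.0
grip_force: 0.0
```

Emit:
carry_out(motion=[[[0,0,0],[0,0,0.15],0],[[0,0,0],[0,0,0.3],0],[[0,0,0],[0,0,0.3],0]])

```text
clock: 7.05
tool_pos: [572.3, 277.1, 91.2]
tcp_rot: [-180.0, -0.0, 0.9]
contact_force: [-0.5, -0.1, 4.9]
finger_gap: 0.1
grip_force: 2.4
```

Emit:
carry_out(motion=[[[0,0,0],[0,0,0.15],0],[[0,0,0],[0,0,0.3],0],[[0,0,0],[0,0,0.3],0]])

```text
clock: 7.35
tool_pos: [572.3, 277.1, 88.4]
tcp_rot: [-180.0, -0.0, 0.9]
contact_force: [-1.2, 0.3, 6.1]
finger_gap: -0.0
grip_force: 3.0
```

Emit:
carry_out(motion=[[[0,0,0],[0,0,0.15],0],[[0,0,0],[0,0,0.3],0],[[0,0,0],[0,0,0.3],0]])

```text
clock: 7.65
tool_pos: [572.3, 277.1, 85.6]
tcp_rot: [-180.0, -0.0, 0.9]
contact_force: [-2.4, -0.7, 7.5]
finger_gap: 0.3
grip_force: 3.6
```

Emit:
carry_out(motion=[[[0,0,0],[0,0,0.2],0],[[0,0,0],[0,0,0.4],0],[[0,0,0],[0,0,0.6],0],[[0,0,0],[0,0,0.75],0],[[0,0,0],[0,0,0.75],0]])

```text
clock: 8.15
tool_pos: [572.3, 277.1, 78.8]
tcp_rot: [-180.0, -0.1, 0.9]
contact_force: [-2.3, -1.2, 10.1]
finger_gap: -0.1
grip_force: 5.2
```

Emit:
carry_out(motion=[[[0,0,0],[0,0,0.1],0],[[0,0,0],[0,0,0.2],0],[[0,0,0],[0,0,0.2],0]])

```text
clock: 8.45
tool_pos: [572.3, 277.1, 77.1]
tcp_rot: [-180.0, -0.1, 0.9]
contact_force: [-2.0, -1.2, 11.3]
finger_gap: -0.3
grip_force: 5.6
```

Emit:
carry_out(motion=[[[0,0,0],[0,0,0.1],0],[[0,0,0],[0,0,0.2],0],[[0,0,0],[0,0,0.2],0]])

```text
clock: 8.75
tool_pos: [572.3, 277.1, 75.6]
tcp_rot: [-180.0, -0.1, 0.9]
contact_force: [-3.7, -2.1, 12.6]
finger_gap: 0.3
grip_force: 6.3
```

Emit:
carry_out(motion=[[[0,0,0],[0,0,0.1],0],[[0,0,0],[0,0,0.2],0],[[0,0,0],[0,0,0.2],0]])

```text
clock: 9.05
tool_pos: [572.4, 277.2, 75.4]
tcp_rot: [-180.0, -0.1, 0.9]
contact_force: [-5.3, -3.1, 20.1]
finger_gap: -0.2
grip_force: 10.5
```

At the stop: the force rises to 20 N with no further travel. I'll hold, then let it up.

Emit:
carry_out(motion=[[[0,0,0],[0,0,0],0],[[0,0,0],[0,0,0],0],[[0,0,0],[0,0,0],0],[[0,0,0],[0,0,0],0],[[0,0,0],[0,0,0],0],[[0,0,0],[0,0,0],0],[[0,0,0],[0,0,0],0],[[0,0,0],[0,0,0],0]])

```text
clock: 9.85
tool_pos: [572.4, 277.2, 75.4]
tcp_rot: [-180.0, -0.1, 0.9]
contact_force: [-6.2, -2.8, 20.7]
finger_gap: 0.1
grip_force: 10.4
```

Emit:
carry_out(motion=[[[0,0,0],[0,0,-0.3],0],[[0,0,0],[0,0,-0.8],0],[[0,0,0],[0,0,-1.4],0],[[0,0,0],[0,0,-2.0],0],[[0,0,0],[0,0,-2.8],0],[[0,0,0],[0,0,-4],0],[[0,0,0],[0,0,-6],0],[[0,0,0],[0,0,-9],0],[[0,0,0],[0,0,-12],0],[[0,0,0],[0,0,-15],0],[[0,0,0],[0,0,-17],0],[[0,0,0],[0,0,-17],0]])

```text
clock: 11.05
tool_pos: [573.8, 278.1, 245.0]
tcp_rot: [-179.8, -0.4, 0.9]
contact_force: [-0.8, -0.6, 0.4]
finger_gap: 0.3
grip_force: 0.0
```

Emit:
carry_out(motion=[[[0,2,0],[0,0.5,0],0],[[0,6,0],[0,2,0],0],[[0,11,0],[0,4.5,0],0],[[0,16,0],[0,7.5,0.5],0],[[0,21,0],[0,11,1],0],[[0,26,0],[0.2,15,1.7],0],[[0,30,0],[0.4,19,2.5],0],[[0,33,0],[0.6,23,3.3],0],[[0,35,0],[0.8,26.7,4.1],0],[[0,35,0],[1,29.6,4.9],0],[[0,35,0],[1,31.2,5.4],0],[[0,35,0],[1,31.5,5.5],0]])

```text
clock: 12.25
tool_pos: [586.9, -42.3, 188.3]
tcp_rot: [-180.0, -34.4, 0.5]
contact_force: [0.1, 0.8, -0.9]
finger_gap: 0.1
grip_force: 0.0
```

```bash
python3 - <<'E'
from plant import env,eyes
from h import *
o=env.observe(); print(o["clock"],o["tool_pos"].round(1),o["tcp_rot"].round(1),o["joint_pos"].round(1),o["contact_force"].round(1))
s=eyes.camera("scene"); pickle.dump(s,open("scene3.pkl","wb")); t=eyes.camera("top"); pickle.dump(t,open("top3.pkl","wb"))
cv2.imwrite("pics/p3.png",np.hstack([cv2.resize(s["pixels"][130:260,260:390],(400,400),interpolation=cv2.INTER_CUBIC),cv2.resize(t["pixels"][130:230,270:370],(400,400),interpolation=cv2.INTER_CUBIC)])[:,:,::-1])
print(env.observe()["tool_pos"])
E
```

```text
12.25 [586.9 -42.3 188.3] [-180.   -34.4    0.5] [   9.    19.9   -7.6  125.4   54.3    0.8 -140.8] [ 0.1  0.8 -0.9]
[587.18050988 -39.83433245 188.73793116]
```

View pics/p3.png

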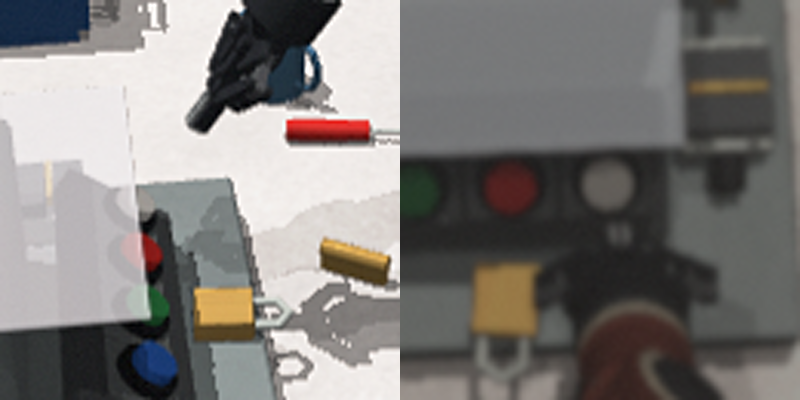

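The picture shows the leaned gripper with its tip at scene (325,170.6) and top (325,189), in front of the white key. J6 is at its lower limit (0.8°). I'll ease the lean, then turn the tool half round so the wrist can flip over J5.

Emit:
carry_out(motion=[[[0,-2,0],[0,0,0],0],[[0,-5,0],[0,0,0],0],[[0,-7,0],[0,0,0],0],[[0,-7,0],[0,0,0],0]])

```text
clock: 12.75
tool_pos: [589.1, -37.2, 190.3]
tcp_rot: [-179.8, -27.6, 0.9]
contact_force: [0.4, -0.5, -0.6]
finger_gap: 0.0
grip_force: 0.0
```

```bash
python3 - <<'E'
from plant import env
from h import *
o=env.observe(); print(o["clock"],o["tool_pos"].round(1),o["tcp_rot"].round(1),o["joint_pos"].round(1))
s=pickle.load(open("scene3.pkl","rb"));t=pickle.load(open("top3.pkl","rb"))
e1,d1=ray(t,325,188.5); e2,d2=ray(s,325,171)
k=np.linalg.lstsq(np.c_[d1,-d2],e2-e1,rcond=None)[0]; print(e1+k[0]*d1,e2+k[1]*d2)
z=R.from_euler('xyz',[180,-34.4,.5],degrees=True).as_matrix()[:,2]; print(np.array([587,-41,188.5])-32*z)
for n,p in dict(red=(270+110/4,130+187/4),white=(270+208/4,130+185/4)).items(): print(n,pt(t,*p),onplane(t,*p,[0,0,1.],[0,0,142]))
for v in range(165,174): print(v,[pt(s,u,v).round(0).astype(int).tolist() for u in (323,325,327)])
E
```

```text
12.75 [589.1 -37.2 190.3] [-179.8  -27.6    0.9] [  28.9   23.6  -36.1  118.2   45.3   19.3 -130.6]
[569.51781628 -44.72665037 213.95813229] [561.24525682 -42.85206131 212.1593134 ]
[568.92174428 -41.15776655 214.90363194]
red [622.44129514  32.28977479 137.70333646] [621.4441683  32.2517866 142.       ]
white [621.29985823 -40.0672382  143.05077476] [621.5437817 -40.1089011 142.       ]
165 [[567, -37, 236], [561, -37, 236], [557, -27, 242]]
166 [[567, -34, 235], [561, -36, 234], [557, -25, 240]]
167 [[567, -36, 231], [562, -29, 235], [556, -33, 232]]
168 [[567, -37, 226], [562, -26, 234], [557, -29, 231]]
169 [[567, -32, 227], [562, -29, 228], [557, -29, 228]]
170 [[568, -30, 225], [562, -29, 225], [557, -31, 223]]
171 [[568, -29, 222], [562, -28, 223], [557, -24, 224]]
172 [[567, -38, 212], [562, -32, 216], [557, -30, 217]]
173 [[545, -345, -3], [562, -35, 211], [532, -337, 1]]
```

Emit:
carry_out(motion=[[[0,0,-4],[0,0,0],0],[[0,0,-12],[0,0,0],0],[[0,0,-20],[0,0,0],0],[[0,0,-28],[0,0,0],0],[[0,0,-36],[0,0,0],0],[[0,0,-44],[0,0,0],0],[[0,0,-52],[0,0,0],0],[[0,0,-60],[0,0,0],0],[[0,0,-68],[0,0,0],0],[[0,0,-76],[0,0,0],0],[[0,0,-84],[0,0,0],0],[[0,0,-90],[0,0,0],0]])

```text
clock: 13.95
tool_pos: [586.9, -37.0, 188.9]
tcp_rot: [152.6, 0.1, 91.3]
contact_force: [0.5, 0.4, 0.3]
finger_gap: 0.1
grip_force: 0.0
```

Emit:
carry_out(motion=[[[0,0,-8],[0,0,0],0],[[0,0,-16],[0,0,0],0],[[0,0,-24],[0,0,0],0],[[0,0,-32],[0,0,0],0],[[0,0,-40],[0,0,0],0],[[0,0,-48],[0,0,0],0],[[0,0,-56],[0,0,0],0],[[0,0,-64],[0,0,0],0],[[0,0,-72],[0,0,0],0],[[0,0,-80],[0,0,0],0],[[0,0,-87],[0,0,0],0],[[0,0,-90],[0,0,0],0]])

```text
clock: 15.15
tool_pos: [586.8, -36.8, 188.4]
tcp_rot: [-179.9, 27.4, -178.7]
contact_force: [-0.2, 0.1, -0.4]
finger_gap: -0.0
grip_force: 0.0
```

```bash
cat > o.py <<'E'
from plant import env
o=env.observe(); print(o["clock"],o["tool_pos"].round(1),o["tcp_rot"].round(1),o["joint_pos"].round(1),o["contact_force"].round(1))
E
python3 o.py
```

```text
15.15 [586.8 -36.8 188.4] [-179.9   27.4 -178.7] [ 49.   37.5 -72.7 118.   72.7  41.6  25.6] [-0.2  0.1 -0.4]
```

Emit:
carry_out(motion=[[[0,-2,0],[0,0,0],0],[[0,-4,0],[0,0,0],0],[[0,-6,0],[0,0,0],0],[[0,-7.5,0],[0,0,0],0],[[0,-7.5,0],[0,0,0],0]])

```text
clock: 15.65
tool_pos: [585.8, -37.1, 188.0]
tcp_rot: [-179.9, 34.8, -178.8]
contact_force: [-0.1, 0.4, -0.3]
finger_gap: 0.3
grip_force: 0.0
```

```bash
python3 o.py
```

```text
15.65 [585.8 -37.1 188. ] [-179.9   34.8 -178.8] [ 49.3  35.1 -69.9 125.   91.   34.9   7.6] [-0.1  0.4 -0.3]
```

Emit:
carry_out(motion=[[[0,0,0],[0,0,0.5],0],[[0,0,0],[0,0,1.5],0],[[0,0,0],[0,0,2.5],0],[[0,0,0],[-0.1,-0.1,3.5],0],[[0,0,0],[-0.1,-0.2,4.5],0],[[0,0,0],[-0.1,-0.2,5.5],0],[[0,0,0],[-0.1,-0.2,6.5],0],[[0,0,0],[-0.1,-0.2,7.2],0],[[0,0,0],[-0.1,-0.2,7.5],0],[[0,0,0],[-0.1,-0.2,7.5],0]])

```text
clock: 16.65
tool_pos: [632.3, -39.3, 129.1]
tcp_rot: [179.9, 35.1, -179.1]
contact_force: [-0.2, 0.4, -0.3]
finger_gap: -0.2
grip_force: 0.0
```

```bash
python3 o.py;  python3 - <<'E'
from plant import eyes
from h import *
s=eyes.camera("scene");t=eyes.camera("top")
cv2.imwrite("pics/p4.png",np.hstack([cv2.resize(s["pixels"][130:260,250:380],(400,400),interpolation=cv2.INTER_CUBIC),cv2.resize(t["pixels"][130:230,270:370],(400,400),interpolation=cv2.INTER_CUBIC)])[:,:,::-1])
E
```

```text
16.65 [632.3 -39.3 129.1] [ 179.9   35.1 -179.1] [ 43.4  44.7 -65.  122.3 103.1  39.3   0.3] [-0.2  0.4 -0.3]
```

View pics/p4.png

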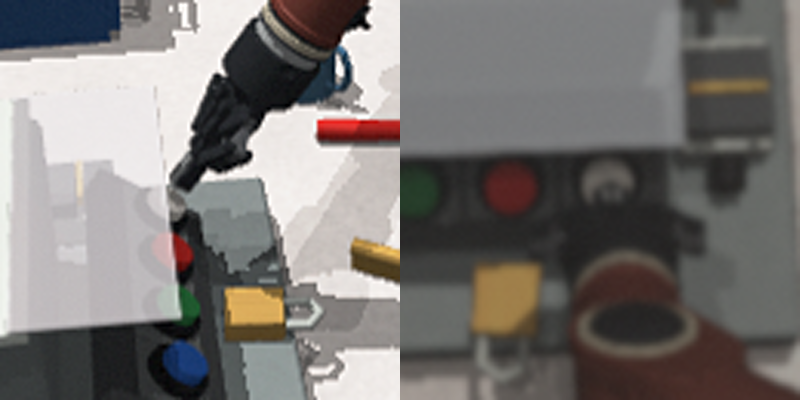

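The tip is in line with the white key: top-crop tip at (608,195), key at (608,187). I'll feel in now.

Emit:
carry_out(motion=[[[0,0,0],[-0.1,0,0.3],0],[[0,0,0],[-0.2,0,0.6],0],[[0,0,0],[-0.2,0,0.8],0],[[0,0,0],[-0.2,0,0.8],0]])

```text
clock: 17.15
tool_pos: [638.6, -39.4, 123.9]
tcp_rot: [179.9, 35.1, -179.1]
contact_force: [-0.0, 0.4, -0.2]
finger_gap: 0.4
grip_force: 0.0
```

Emit:
carry_out(motion=[[[0,0,0],[0,0,0.2],0],[[0,0,0],[0,0,0.4],0],[[0,0,0],[0,0,0.4],0]])

```text
clock: 17.45
tool_pos: [640.8, -39.3, 120.5]
tcp_rot: [179.9, 35.1, -179.1]
contact_force: [-1.0, -0.8, 0.2]
finger_gap: 0.5
grip_force: 0.0
```

Emit:
carry_out(motion=[[[0,0,0],[0,0,0.15],0],[[0,0,0],[0,0,0.3],0],[[0,0,0],[0,0,0.3],0]])

```text
clock: 17.75
tool_pos: [642.6, -39.2, 118.4]
tcp_rot: [180.0, 35.1, -179.1]
contact_force: [-1.6, -0.5, 2.8]
finger_gap: -0.2
grip_force: 1.2
```

Emit:
carry_out(motion=[[[0,0,0],[0,0,0.15],0],[[0,0,0],[0,0,0.3],0],[[0,0,0],[0,0,0.3],0]])

```text
clock: 18.05
tool_pos: [644.3, -39.2, 116.0]
tcp_rot: [180.0, 35.1, -179.1]
contact_force: [-2.5, -0.3, 3.0]
finger_gap: 0.1
grip_force: 2.1
```

Emit:
carry_out(motion=[[[0,0,0],[0,0,0.15],0],[[0,0,0],[0,0,0.3],0],[[0,0,0],[0,0,0.3],0]])

```text
clock: 18.35
tool_pos: [646.0, -39.1, 113.5]
tcp_rot: [180.0, 35.1, -179.1]
contact_force: [-3.8, -1.5, 4.8]
finger_gap: -0.4
grip_force: 3.1
```

Emit:
carry_out(motion=[[[0,0,0],[0,0,0.1],0],[[0,0,0],[0,0,0.2],0],[[0,0,0],[0,0,0.2],0]])

```text
clock: 18.65
tool_pos: [646.8, -39.1, 112.5]
tcp_rot: [-180.0, 35.1, -179.0]
contact_force: [-8.2, -1.6, 9.7]
finger_gap: 0.2
grip_force: 6.3
```

Emit:
carry_out(motion=[[[0,0,0],[0,0,0.08],0],[[0,0,0],[0,0,0.08],0],[[0,0,0],[0,0,0.08],0],[[0,0,0],[0,0,0.08],0],[[0,0,0],[0,0,0.08],0],[[0,0,0],[0,0,0.08],0],[[0,0,0],[0,0,0.08],0]])

```text
clock: 19.35
tool_pos: [646.9, -39.1, 112.5]
tcp_rot: [-179.9, 35.2, -179.0]
contact_force: [-12.1, -2.5, 16.1]
finger_gap: -0.2
grip_force: 9.5
```

Emit:
carry_out(motion=[[[0,0,0],[0,0,-0.3],0],[[0,0,0],[0,0,-0.7],0],[[0,0,0],[0,0,-1.2],0],[[0,0,0],[0,0,-2],0],[[0,0,0],[0,0,-3],0],[[0,0,0],[0,0,-4],0],[[0,0,0],[0,0,-5],0],[[0,0,0],[0,0,-5.5],0],[[0,0,0],[0,0,-5.5],0]])

```text
clock: 20.25
tool_pos: [615.9, -39.8, 157.2]
tcp_rot: [-180.0, 35.2, -179.1]
contact_force: [-0.7, -0.1, 0.4]
finger_gap: -0.2
grip_force: 0.0
```

```bash
python3 o.py
```

```text
20.25 [615.9 -39.8 157.2] [-180.    35.2 -179.1] [ 45.6  40.5 -66.8 123.2  98.1  37.3   3.2] [-0.7 -0.1  0.4]
```

Emit:
carry_out(motion=[[[0,0,0],[0,0.8,0],0],[[0,0,0],[0,2.5,0],0],[[0,0,0],[0,5,0],0],[[0,0,0],[0,8,0],0],[[0,0,0],[0,11,0],0],[[0,0,0],[0,14,0],0],[[0,0,0],[0,17,0],0],[[0,0,0],[0,19.5,0],0],[[0,0,0],[0,21,0],0],[[0,0,0],[0,21.6,0],0],[[0,0,0],[0,21.6,0],0],[[0,0,0],[0,21.6,0],0]])

```text
clock: 21.45
tool_pos: [612.4, 175.2, 155.7]
tcp_rot: [-180.0, 35.1, -179.1]
contact_force: [-0.1, -0.6, 0.1]
finger_gap: -0.3
grip_force: 0.0
```

```bash
python3 o.py
```

```text
21.45 [612.4 175.2 155.7] [-180.    35.1 -179.1] [ 16.2  42.6 -66.2 119.1  94.4  54.2 -14.6] [-0.1 -0.6  0.1]
```

Emit:
carry_out(motion=[[[0,0,0],[0,0,0.5],0],[[0,0,0],[0,0,1.5],0],[[0,0,0],[0,0,2.5],0],[[0,0,0],[0,0,3.3],0],[[0,0,0],[0,0,3.8],0],[[0,0,0],[0,0,4.1],0],[[0,0,0],[0,0,4.3],0],[[0,0,0],[0,0,4.5],0],[[0,0,0],[0,0,4.7],0],[[0,0,0],[0,0,4.8],0],[[0,0,0],[0,0,4.8],0]])

```text
clock: 22.55
tool_pos: [639.9, 177.0, 117.4]
tcp_rot: [179.9, 35.1, -179.1]
contact_force: [-1.7, 0.7, 2.5]
finger_gap: 0.1
grip_force: 1.7
```

Emit:
carry_out(motion=[[[0,0,0],[0,0,0.15],0],[[0,0,0],[0,0,0.3],0],[[0,0,0],[0,0,0.3],0]])

```text
clock: 22.85
tool_pos: [641.8, 177.0, 114.8]
tcp_rot: [179.9, 35.1, -179.1]
contact_force: [-3.4, -1.2, 5.1]
finger_gap: -0.2
grip_force: 2.6
```

Emit:
carry_out(motion=[[[0,0,0],[0,0,0.1],0],[[0,0,0],[0,0,0.2],0],[[0,0,0],[0,0,0.3],0],[[0,0,0],[0,0,0.3],0]])

```text
clock: 23.25
tool_pos: [643.3, 177.1, 112.7]
tcp_rot: [180.0, 35.2, -179.0]
contact_force: [-4.7, -2.1, 8.0]
finger_gap: -0.1
grip_force: 4.6
```

Emit:
carry_out(motion=[[[0,0,0],[0,0,0.1],0],[[0,0,0],[0,0,0.1],0],[[0,0,0],[0,0,0.1],0]])

```text
clock: 23.55
tool_pos: [643.3, 177.1, 112.6]
tcp_rot: [-180.0, 35.2, -179.0]
contact_force: [-9.2, -3.0, 11.2]
finger_gap: 0.1
grip_force: 7.7
```

At the stop (14.8 N, no further travel). I'll hold, release, then move to green.

Emit:
carry_out(motion=[[[0,0,0],[0,0,0.05],0],[[0,0,0],[0,0,0.05],0],[[0,0,0],[0,0,0.05],0],[[0,0,0],[0,0,0.05],0],[[0,0,0],[0,0,0.05],0],[[0,0,0],[0,0,0.05],0]])

```text
clock: 24.15
tool_pos: [643.4, 177.1, 112.6]
tcp_rot: [-180.0, 35.2, -179.0]
contact_force: [-10.9, -3.9, 15.5]
finger_gap: 0.3
grip_force: 9.2
```

Emit:
carry_out(motion=[[[0,0,0],[0,0,-0.3],0],[[0,0,0],[0,0,-0.7],0],[[0,0,0],[0,0,-1.2],0],[[0,0,0],[0,0,-2],0],[[0,0,0],[0,0,-3],0],[[0,0,0],[0,0,-4],0],[[0,0,0],[0,0,-5],0],[[0,0,0],[0,0,-5.5],0],[[0,0,0],[0,0,-5.5],0]])

```text
clock: 25.05
tool_pos: [612.6, 176.5, 157.0]
tcp_rot: [179.9, 35.2, -179.1]
contact_force: [-0.5, -0.1, -0.3]
finger_gap: 0.0
grip_force: 0.0
```

Emit:
carry_out(motion=[[[0,0,0],[0,-0.8,0],0],[[0,0,0],[0,-2.5,0],0],[[0,0,0],[0,-4.5,0],0],[[0,0,0],[0,-6.2,0],0],[[0,0,0],[0,-7.1,0],0],[[0,0,0],[0,-7.2,0],0],[[0,0,0],[0,-7.2,0],0]])

```text
clock: 25.75
tool_pos: [614.0, 104.5, 155.8]
tcp_rot: [179.9, 35.1, -179.1]
contact_force: [-0.2, 1.0, 0.1]
finger_gap: 0.1
grip_force: 0.0
```

```bash
python3 o.py
```

```text
25.75 [614.  104.5 155.8] [ 179.9   35.1 -179.1] [ 26.   41.4 -67.  122.1  96.7  48.9 -10.8] [-0.2  1.   0.1]
```

Emit:
carry_out(motion=[[[0,0,0],[0,0,0.5],0],[[0,0,0],[0,0,1.5],0],[[0,0,0],[0,0,2.5],0],[[0,0,0],[0,0,3.3],0],[[0,0,0],[0,0,3.8],0],[[0,0,0],[0,0,4.1],0],[[0,0,0],[0,0,4.3],0],[[0,0,0],[0,0,4.5],0],[[0,0,0],[0,0,4.7],0],[[0,0,0],[0,0,4.8],0],[[0,0,0],[0,0,4.8],0]])

```text
clock: 26.85
tool_pos: [641.4, 104.9, 116.9]
tcp_rot: [180.0, 35.1, -179.1]
contact_force: [-2.0, 0.8, 2.3]
finger_gap: -0.1
grip_force: 1.8
```

Emit:
carry_out(motion=[[[0,0,0],[0,0,0.15],0],[[0,0,0],[0,0,0.3],0],[[0,0,0],[0,0,0.4],0],[[0,0,0],[0,0,0.4],0]])

```text
clock: 27.25
tool_pos: [643.8, 105.0, 113.5]
tcp_rot: [179.9, 35.1, -179.1]
contact_force: [-3.9, -0.4, 4.7]
finger_gap: 0.2
grip_force: 3.1
```

Emit:
carry_out(motion=[[[0,0,0],[0,0,0.1],0],[[0,0,0],[0,0,0.2],0],[[0,0,0],[0,0,0.2],0]])

```text
clock: 27.55
tool_pos: [644.5, 105.0, 112.6]
tcp_rot: [-180.0, 35.2, -179.0]
contact_force: [-7.6, -2.0, 10.5]
finger_gap: -0.0
grip_force: 6.5
```

Emit:
carry_out(motion=[[[0,0,0],[0,0,0.08],0],[[0,0,0],[0,0,0.08],0],[[0,0,0],[0,0,0.08],0],[[0,0,0],[0,0,0.08],0],[[0,0,0],[0,0,0.08],0],[[0,0,0],[0,0,0.08],0],[[0,0,0],[0,0,0.08],0]])

```text
clock: 28.25
tool_pos: [644.5, 105.0, 112.5]
tcp_rot: [-179.9, 35.2, -179.0]
contact_force: [-10.6, -3.3, 14.3]
finger_gap: -0.4
grip_force: 9.2
```

Emit:
carry_out(motion=[[[0,0,0],[0,0,-0.3],0],[[0,0,0],[0,0,-0.7],0],[[0,0,0],[0,0,-1.2],0],[[0,0,0],[0,0,-2],0],[[0,0,0],[0,0,-3],0],[[0,0,0],[0,0,-4.5],0],[[0,0,0],[0,0,-6],0],[[0,0,0],[0,0,-7.5],0],[[0,0,0],[0,0,-8.5],0],[[0,0,0],[0,0,-9],0],[[0,0,0],[0,0,-9],0],[[0,0,0],[0,0,-9],0]])

```text
clock: 29.45
tool_pos: [593.8, 103.5, 184.4]
tcp_rot: [180.0, 35.1, -179.1]
contact_force: [0.1, -0.1, -1.2]
finger_gap: -0.0
grip_force: 0.0
```

```bash
python3 o.py;  python3 - <<'E'
from plant import eyes
from h import *
s=eyes.camera("scene")
cv2.imwrite("pics/p5.png",cv2.resize(s["pixels"][100:360,200:480],(660,600),interpolation=cv2.INTER_CUBIC)[:,:,::-1])
for v in (278,280,282,284): print(pt(s,334,v).round())
E
```

```text
29.45 [593.8 103.5 184.4] [ 180.    35.1 -179.1] [ 28.2  37.2 -69.4 123.   91.6  47.7  -8.3] [ 0.1 -0.1 -1.2]
[571. 275. 126.]
[571. 283. 127.]
[572. 289. 127.]
[573. 295. 127.]
```

View pics/p5.png

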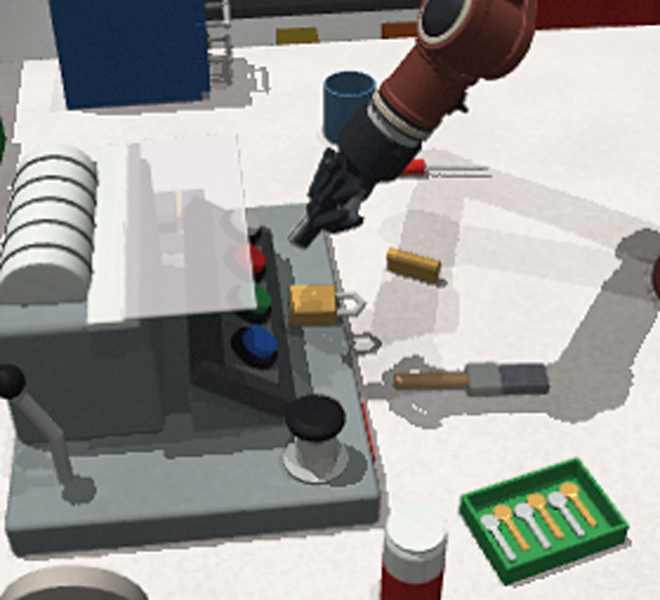

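The tool is clear of everything, at crop (300,240). The plunger is back up, the keys are released, and the padlock and other objects are where they were. Handing in.

```bash
python3 -c "
from plant import job
print(job.finish_job())"
```

```text
the job is handed in; nothing more can be done
None
```

I pressed the plunger to its stop, held it and let it up, then pressed white, blue and green in order, each to its stop and released; red was not pressed, nothing looked disturbed in the last picture, and the job was handed in at about 29.5 s (no verdict returned).

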